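# Wring a gauge block onto a sprung reference block

## Task

Wring the middle-length steel gauge block, the one as long as the stand's sprung reference block, onto that reference block: lay it flat and in line on the open end of the reference face, in front of the hood, press it down gently until the reference block sinks on its springs, and, keeping the faces pressed together, slide it under the hood until it meets the end stop and the two blocks cover each other fully. Then let go, so that the springs hold it up against the hood; do not ram it, and do not disturb the other two blocks, the eyepiece, the bottle or the mouse. The height at which the stand's head is clamped is not known beforehand: feel for the reference face.

Things in the scene. Friction and masses are not known exactly. Their poses are not given: they have to be found in the camera images.
- stand: Grey wringing stand fixed to the bench, base 190 x 110 mm. Origin: centre of its underside on the bench; z up; x = sliding direction, from the open end (-x) to the hood and end stop (+x). Its head (plate 142 x 84 mm, 34 mm below the reference face) carries reference block, hood and stop together and is clamped at an unmeasured height, different each time; it stays put.
- home (a point): Point on the bench below the centre of the sprung steel reference block, 100 (x) x 36 (y) x 22 mm; axes as the stand's. With its springs up, the reference face is 84 to 108 mm above this point, by the head's clamped height. Home: the gauge block's centre is above this point (it meets the stop 1 mm further along x).
- hood (a point): Point on the bench below the hood's front edge, 25 mm along x from home. The hood is a bar 26 (x) x 84 x 14 mm, its underside 17 mm above the raised reference face, so the block passes only when it presses the reference block down about 5 mm (edges are rounded 1 to 2 mm). Cheeks below it stand 56 mm apart. The end stop wall behind it, 51 mm from home, rises 31 mm above the raised face.
- platen (a joint): How far the sprung reference block is pressed down, in m: 0 up, 0.010 at its hard stop. It carries the gauge block's weight unmoved; from there it begins to sink at about 2 N of push (up to 4 N with a lighter block) and resists 1.5 N more per mm; it is damped (250 N s/m).
- block: The gauge block to wring: plain steel, 100 (x) x 36 (y) x 22 (z) mm, about 0.6 kg, lying flat on the mat with the other two. Origin: centre of its underside; x along its length, z up.
- short_block: Bystander: steel block 70 x 36 x 22 mm lying on the mat beside the other blocks; origin at the centre of its underside, x along its length. Leave alone.
- long_block: Bystander: steel block 150 x 36 x 22 mm lying on the mat beside the other blocks; origin at the centre of its underside, x along its length. Leave alone.
- mat: Black rubber mat fixed to the bench, 200 (x) x 230 (y) x 4 mm, on which the three blocks lie side by side, roughly along its x, in any order. Origin: centre of its underside.
- eyepiece: Bystander: black round eyepiece standing upright, diameter 48 mm, 70 mm tall; origin at the centre of its underside. Leave alone.
- cleaner: Bystander: white bottle, diameter 48 mm, 110 mm tall, standing on the bench; origin at the centre of its underside. Leave alone.
- mouse: Bystander: grey computer mouse 105 x 60 x 30 mm; origin at the centre of its underside. Leave alone.

How it is judged (in metres and radians):
On the way, in this order (a step that is already met when the one before it is completed fails the run):
1. the block lies flat and in line on the open end of the reference face, in front of the hood, and presses the reference block down by more than 3 mm (x of block in the frame of stand between -0.09 and -0.02 m and y of block in the frame of stand between -0.008 and 0.008 m and angle between block's own z axis and vertical below 0.06 rad and angle between the x axis of block and the x axis of stand, either way round below 0.1 rad and value of joint platen above 0.003 m), for 0.1 s.
2. still pressed down, its front has slid under the hood (x of block in the frame of stand above -0.012 m and value of joint platen above 0.003 m and y of block in the frame of stand between -0.008 and 0.008 m), for 0.1 s.
At the end, for the whole second after the job is handed in: the gauge block is released and at rest under the hood, its faces covering the reference block to within 3 mm lengthways and sideways and in line with it to 0.06 rad, lying flat, with the springs (reference block 3 to 7 mm down) pressing it against the hood (x of block in the frame of stand between -0.003 and 0.003 m and y of block in the frame of stand between -0.003 and 0.003 m and angle between the x axis of block and the x axis of stand, either way round below 0.06 rad and angle between block's own z axis and vertical below 0.06 rad and value of joint platen between 0.003 and 0.007 m and contact force between block and stand above 3 N and linear speed of block below 0.01 m/s); the robot touches nothing.
It fails at once if the block or stand rammed: more than 80 N between the gauge block and the stand (contact force between block and stand above 80 N).
It fails at once if the arm or fingers strike the stand with more than 40 N (contact force between any of the fingers, the arm and stand above 40 N).
It fails at once if one of the other blocks, the eyepiece, the bottle or the mouse moved by more than 20 mm (distance of any of short_block, long_block, eyepiece, cleaner, mouse from where it was at the start of the episode above 0.02 m).
It also fails if it takes over 48 s, if anything falls off the work surface, if the arm or the gripper's body presses on something with over 40 N, if the wrist force passes 120 N, or if a joint passes its speed limit or range.

## Robot

A 6-joint arm with a two-finger parallel gripper is mounted at the origin on the work surface. World frame = base frame: x ahead of the robot, y to its left, z up, the work surface at z = 0. Lengths are in mm, angles in rad, forces in N, time in s.
With the tool pointing down it reaches from about 350 to 975 mm from the base axis. Payload 17.4 kg.
Tool frame: the origin (TCP) lies where the fingers leave the gripper's body, on its centre line; the fingertips stand 73 mm ahead of it and the grasp point (between the pads) lies grasp_offset ahead of it (grasp_offset is the distance from the TCP to the grasp point, in mm); z points along the fingers, y is the line along which they close (so a half turn about z gives the same grasp; the last joint's range is limited). The gripper opens to 85 mm and grips with 20 to 120 N. Pads are 22 mm wide; open, the fingers measure 114 mm over their backs; the gripper's body (76 mm by 85 mm) begins 54 mm behind the grasp point. The pads swing forward as they close: fully open they stand 13 mm farther back than shut.
Start: joints at [-1.231, 0.116, 1.442, -0, 1.584, -0.038], TCP at [248.983, -627.408, 303.903] pointing down, gripper open.
Joint ranges: [-2.83, 2.83], [-0.83, 2.19], [0.07, 2.5], [-1.14, 4.28], [0.01, 3], [-2.97, 2.97]. Speed limits (rad/s): [1.89, 1.89, 2.22, 3.14, 3.14, 3.14].

## Interface

Orientations are given as [roll, pitch, yaw] about the fixed x, y, z axes, in that order (R = Rz(yaw) Ry(pitch) Rx(roll)).
In Python, from workcell import movep, servo_line, move_j, move_gripper, sleep, solve_ik, snapshot, camera_info, MotionError, sign_off, trace, tip_of, read_t, read_qpos, read_qd, read_joint_efforts, read_eef_pos, read_orientation, read_contact_force, read_ft_torque, read_grip_width, read_gripper_force, grasp_offset gives the robot as it stands. Calls block until the motion is done:
- movep(position, orientation): joint-space move of the TCP to a pose.
- servo_line(position, rot=None, max_speed=150): straight line of the TCP; rot=None keeps the orientation; max_speed is the mean speed in mm/s.
- move_j(angles): joint-space move.
- move_gripper(opening): finger opening in mm; the grip force is fixed at half the most; returns when the fingers have stopped.
- sleep(seconds).
- solve_ik(position, orientation): joint angles nearest the present ones, or None.
- snapshot(name): name is "scene" or "top" or "wrist"; returns the picture (480x640x3 uint8, red, green, blue); there is no depth.
- camera_info(name): a dict with "camera_matrix" (3x3 intrinsics, pixels), "world_from_camera" (4x4, takes a point from camera to world coordinates). Camera axes: x right, y down, z forward; pixel columns grow to the right and rows downward; lengths in mm; the calibration is good to about 2 mm. The wrist camera is an equidistant fisheye: a pixel r from the principal point sees the ray r / f radians off the axis. A picture is of the moment at which its call begins: read the wrist's pose just before it. camera_info takes no time and is no camera call; for the wrist camera it gives the pose at the moment of the call.
A pose or a line that the arm cannot do raises MotionError and nothing moves.
- sign_off(): hands the job in; it is judged then, once.
Trained networks look in the newest picture that a camera, given by its name, has taken for a name from the list of things; names that differ only in an ending like _2 or _b are one class to them, and where a whole thing is asked for, a point or a joint stands for the part that bears it (a point fixed in the world has none). Each returns a list of dicts, best first, with "p" (0 to 1); they miss things now and then, are a little off and sometimes report something else, mostly with a low value. They report only what shows in the picture. A call takes as long as a camera call.
- trace(camera, thing): "mask" (480x640 bool, what is visible of it) and "centre" ([column, row] as shares, 0 to 1, of the picture: columns of its width, rows of its height, amid what is visible of it).
- tip_of(camera, thing): "centre" ([column, row] as shares, 0 to 1, of the picture: columns of its width, rows of its height: a listed point, or the origin of a listed thing).
Readings, each from a call of its own:
- read_t(): time.
- read_qpos(): joint angles.
- read_qd(): joint speeds.
- read_joint_efforts(): joint torques, N m.
- read_eef_pos(): TCP position.
- read_orientation(): TCP orientation.
- read_contact_force(): force on the tool from outside, world axes, zero at the start.
- read_ft_torque(): the same for the moment, N m.
- read_grip_width(): finger opening in mm.
- read_gripper_force(): force on a finger pad.
Only numpy, scipy, OpenCV 4.12 (cv2) and the standard library are available. Lean on these libraries where they do the work, as an engineer would, in place of code of your own. Each camera call takes 0.05 s, during which the arm holds its last target. There are 200 camera calls.

## Working session

There is one attempt and no reset: what is moved stays moved. The work goes in short steps, each a Python script; the robot and the scene stay as the last script left them, time stands still between calls to the robot, and variables do not carry over. Pictures are saved under pics/ and viewed, at most 10 in all, crops included, and the job is handed in when it is done.

```bash
mkdir -p pics; ls; python3 - <<'E'
from workcell import *
import cv2,numpy as np
print(read_t(),grasp_offset if not callable(grasp_offset) else grasp_offset(),read_orientation(),read_grip_width())
for c in ("top","scene"):
    im=snapshot(c); cv2.imwrite(f"pics/{c}0.png",im[:,:,::-1])
    i=camera_info(c); print(c,np.round(i["camera_matrix"],1).tolist(),np.round(i["world_from_camera"],3).tolist())
    for n in "stand home hood block short_block long_block mat eyepiece cleaner mouse".split():
        print(n,[(np.round(np.array(d["centre"])*[640,480],1).tolist(),round(d["p"],2)) for d in tip_of(c,n)[:3]])
print(read_t())
E
```

```text
pics
workcell.py
0.0 53.900000000000006 [-3.14042090e+00 -6.59516043e-05  3.77805099e-01] 85.71813220007277
top [[624.5, 0.0, 310.5], [0.0, 624.5, 242.1], [0.0, 0.0, 1.0]] [[0.018, -0.981, 0.195, 114.427], [-1.0, -0.017, 0.003, 2.889], [0.0, -0.195, -0.981, 1817.81], [0.0, 0.0, 0.0, 1.0]]
stand [([376.0, 219.7], 0.67), ([375.4, 223.3], 0.35)]
home [([375.0, 220.5], 0.78)]
hood [([372.8, 208.5], 0.57)]
block [([253.2, 219.5], 0.8)]
short_block [([229.9, 219.2], 0.65)]
long_block [([284.2, 225.7], 0.84), ([471.9, 262.6], 0.52)]
mat [([257.2, 218.3], 0.78)]
eyepiece [([305.8, 270.6], 0.74)]
cleaner [([470.8, 262.7], 0.85), ([160.6, 261.3], 0.44)]
mouse [([156.7, 263.1], 0.57)]
scene [[458.5, 0.0, 326.6], [0.0, 458.5, 240.7], [0.0, 0.0, 1.0]] [[-0.591, 0.426, -0.685, 1265.188], [0.806, 0.327, -0.493, 603.777], [0.014, -0.843, -0.537, 689.222], [0.0, 0.0, 0.0, 1.0]]
stand [([251.7, 245.5], 0.69)]
home [([247.7, 244.6], 0.58), ([250.8, 247.0], 0.32)]
hood [([236.4, 252.1], 0.77)]
block [([357.8, 296.0], 0.7)]
short_block [([384.4, 308.3], 0.97)]
long_block [([335.0, 280.9], 0.88)]
mat [([358.7, 297.7], 0.74)]
eyepiece [([336.8, 249.5], 0.71)]
cleaner [([209.1, 201.9], 0.94), ([355.8, 294.5], 0.48), ([247.5, 245.8], 0.35)]
mouse [([247.6, 246.5], 0.74), ([491.2, 314.1], 0.59), ([335.5, 247.5], 0.46)]
1.1
```

```bash
python3 - <<'E'
import cv2
a=cv2.imread("pics/top0.png")[150:310,130:500]; b=cv2.imread("pics/scene0.png")[160:340,170:540]
cv2.imwrite("pics/t1.png",cv2.resize(a,None,fx=2.16,fy=2.16,interpolation=cv2.INTER_CUBIC)); cv2.imwrite("pics/s1.png",cv2.resize(b,None,fx=2.16,fy=2.16,interpolation=cv2.INTER_CUBIC))
E
```

```text
(no output)
```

View pics/t1.png

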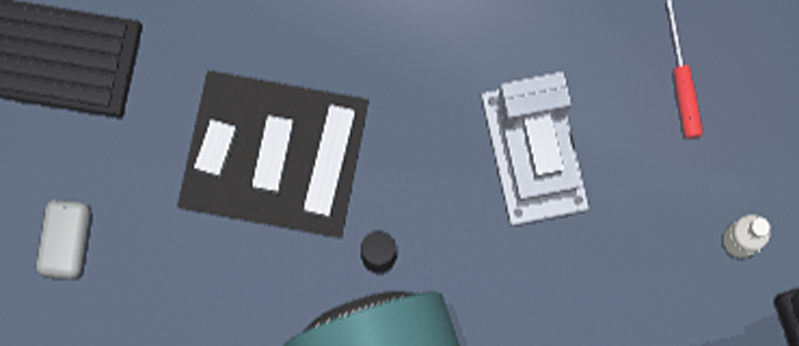

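View pics/s1.png

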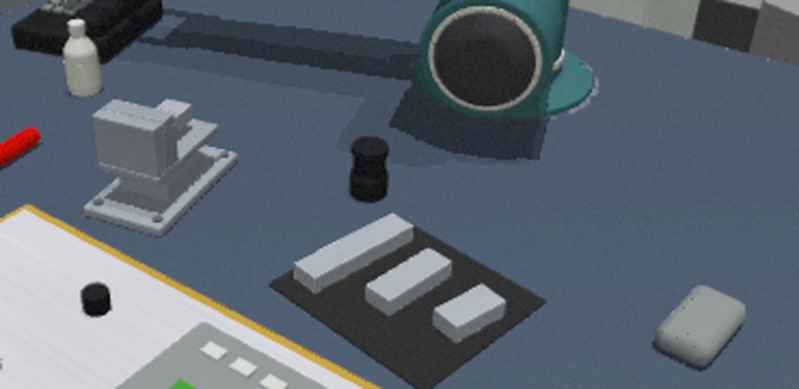

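```bash
cat > h.py <<'E'
from workcell import *
import numpy as np,cv2
def ray(cam,px,info=None):
    i=info or camera_info(cam); K=np.array(i["camera_matrix"]); T=np.array(i["world_from_camera"])
    d=np.array([(px[0]-K[0,2])/K[0,0],(px[1]-K[1,2])/K[1,1],1.])
    if cam=="wrist":
        r=np.hypot(d[0],d[1]); d=np.array([np.sin(r)*d[0]/max(r,1e-9),np.sin(r)*d[1]/max(r,1e-9),np.cos(r)])
    return T[:3,3],T[:3,:3]@d
def hit(cam,px,z,info=None):
    o,d=ray(cam,px,info); return (o+d*(z-o[2])/d[2])[:2]
def proj(cam,P,info):
    K=np.array(info["camera_matrix"]);T=np.array(info["world_from_camera"])
    p=(np.atleast_2d(P)-T[:3,3])@T[:3,:3]
    if cam=="wrist":
        r=np.hypot(p[:,0],p[:,1]); a=np.arctan2(r,p[:,2]); p=np.c_[p[:,:2]/r[:,None]*a[:,None],np.ones(len(p))]
    else: p=p/p[:,2:]
    return p[:,:2]*[K[0,0],K[1,1]]+[K[0,2],K[1,2]]
E
python3 - <<'E'
from h import *
top=dict(stand=(376,219.7),home=(375,220.5),hood=(372.8,208.5),block=(253.2,219.5),short=(229.9,219.2),long=(284.2,225.7),mat=(257.2,218.3))
sc=dict(stand=(251.7,245.5),home=(247.7,244.6),hood=(236.4,252.1),block=(357.8,296),short=(384.4,308.3),long=(335,280.9),mat=(358.7,297.7))
for k in top:
    z=4 if k in("block","short","long") else 0
    print(k,hit("top",top[k],z).round(1),hit("scene",sc[k],z).round(1))
snapshot("top")
for n,z in (("block",26),("long_block",26),("short_block",26)):
    m=trace("top",n)[0]["mask"].astype(np.uint8)
    r=cv2.minAreaRect(np.argwhere(m)[:,::-1].astype(np.float32)); b=np.array([hit("top",p,z) for p in cv2.boxPoints(r)])
    e=[b[1]-b[0],b[2]-b[1]]; l=max(e,key=np.linalg.norm); print(n,b.mean(0).round(1),np.linalg.norm(e,axis=1).round(1),np.arctan(l[1]/l[0]).round(3))
i=camera_info("wrist");print(np.round(i["camera_matrix"],1).tolist(),np.round(i["world_from_camera"],2).tolist(),read_eef_pos(),read_t())
E
```

```text
stand [ 547.  -185.9] [ 531.6 -177. ]
home [ 544.5 -182.9] [ 535.  -188.8]
hood [ 581.4 -176.4] [ 579.9 -186.7]
block [540.2 180.7] [541.8 175.8]
short [539.9 250.2] [542.  247.7]
long [522.9  87.8] [527.   99.8]
mat [545.  169.3] [541.6 178.4]
block [529.8 170.6] [102.8  40.2] -0.156
long_block [521.   93.4] [153.9  39.7] -0.211
short_block [535.6 248.9] [76.8 43.5] -0.271
[[371.6, 0.0, 329.9], [0.0, 371.6, 234.9], [0.0, 0.0, 1.0]] [[0.37, -0.89, -0.27, 318.02], [-0.93, -0.35, -0.11, -599.65], [-0.0, 0.29, -0.96, 375.26], [0.0, 0.0, 0.0, 1.0]] [ 248.99856444 -627.39004838  303.92086344] 1.3
```

```bash
python3 - <<'E'
from h import *
for y in (0.2,0.2+np.pi,0.2-np.pi):
    print(y,solve_ik([540,-184,330],[np.pi,0,y]),solve_ik([540,175,90],[np.pi,0,y-.35]))
y=0.2
movep([480,-196,330],[np.pi,0,y])
i=camera_info("wrist");im=snapshot("wrist");cv2.imwrite("pics/w1.png",im[:,:,::-1]);np.savez("w1.npz",K=i["camera_matrix"],T=i["world_from_camera"])
for n,z in (("stand",0),("home",0),("hood",0)):
    for d in tip_of("wrist",n)[:2]:
        p=np.array(d["centre"])*[640,480];print(n,d["p"],p.round(1),hit("wrist",p,z,i).round(1))
m=trace("wrist","stand")[0]["mask"];np.save("m1.npy",m)
print(read_t(),np.round(i["world_from_camera"],2).tolist())
E
```

```text
0.2 [-3.73115851e-01 -1.17588484e-01  1.63314100e+00 -4.44089210e-16
  1.62604014e+00  9.97680476e-01] [ 2.68456927e-01  2.77240678e-02  1.89462105e+00 -4.44089210e-16
  1.21924753e+00  1.98925325e+00]
3.3415926535897933 [-0.37311585 -0.11758848  1.633141    0.          1.62604014 -2.14391218] [ 0.26845693  0.02772407  1.89462105  0.          1.21924753 -1.1523394 ]
-2.941592653589793 [-0.37311585 -0.11758848  1.633141    0.          1.62604014 -2.14391218] [ 0.26845693  0.02772407  1.89462105  0.          1.21924753 -1.1523394 ]
stand 0.64 [331.8 135. ] [ 542.8 -185.5]
3.3333 [[0.2, -0.94, -0.29, 552.76], [-0.98, -0.19, -0.06, -181.55], [-0.0, 0.29, -0.96, 401.25], [0.0, 0.0, 0.0, 1.0]]
```

View pics/w1.png

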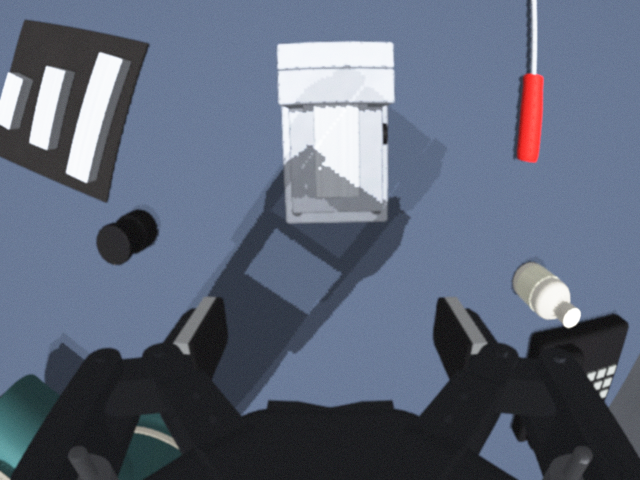

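```bash
python3 - <<'E'
import cv2,numpy as np
a=cv2.imread("pics/w1.png")[30:235,265:410].astype(float)
a=255*np.clip((a-90)/165,0,1)**2.5
a=cv2.resize(a.astype(np.uint8),None,fx=2.9,fy=2.9,interpolation=cv2.INTER_CUBIC);cv2.imwrite("pics/w1c.png",a)
E
```

```text
(no output)
```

View pics/w1c.png

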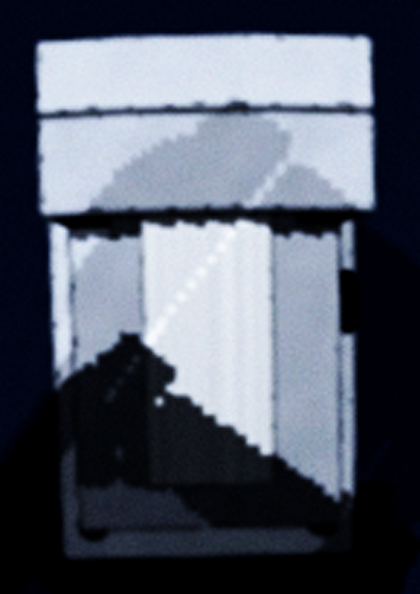

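```bash
cat > fit.py <<'E'
from h import *
from scipy.optimize import least_squares
f=np.load("w1.npz");i=dict(camera_matrix=f["K"],world_from_camera=f["T"])
M=[((25,42,31),(42,213)),((25,-42,31),(375,210)),((51,42,31),(40,112)),((51,-42,31),(373,107)),((-50,18,0),(149,485)),((-50,-18,0),(271,484)),((-50,42-0,-34),None)]
M=[m for m in M if m[1]]
P=np.array([m[0] for m in M],float);px=np.array([m[1] for m in M],float)/2.9+[265,30]
def world(q,P):
    c,s=np.cos(q[2]),np.sin(q[2]);return np.c_[q[0]+c*P[:,0]-s*P[:,1],q[1]+s*P[:,0]+c*P[:,1],P[:,2]+q[3]]
def res(q):
    r=proj("wrist",world(q,P),i)-px
    e=proj("wrist",world(q,np.array([[18.,18,0],[18.,-18,0]])),i)-(np.array([[143.5,235],[271,235]])/2.9+[265,30])
    return np.r_[r.ravel(),e[:,0]]
s=least_squares(res,[540,-184,.2,96],x_scale=[1,1,.01,1]);print(s.x.round(3),s.fun.round(2),np.sqrt(np.diag(np.linalg.inv(s.jac.T@s.jac))).round(3))
E
python3 fit.py
```

```text
[ 5.45812e+02 -1.88480e+02  2.16000e-01  9.88410e+01] [-0.79  0.52  0.67  0.23 -0.82  0.41  0.96  0.92 -0.62 -1.02  0.77 -1.3
 -0.57  0.41] [0.318 0.287 0.006 1.6  ]
```

```bash
python3 - <<'E'
from h import *
y=-0.17
movep([465,190,270],[np.pi,0,y])
i=camera_info("wrist");im=snapshot("wrist");cv2.imwrite("pics/w2.png",im[:,:,::-1]);np.savez("w2.npz",K=i["camera_matrix"],T=i["world_from_camera"])
for n in("block","long_block","short_block"):
  for d in trace("wrist",n)[:2]:
    m=d["mask"].astype(np.uint8);cs,_=cv2.findContours(m,0,1);c=max(cs,key=cv2.contourArea)[:,0].astype(float)
    w=np.array([hit("wrist",p,26,i) for p in c]).astype(np.float32)
    b=cv2.boxPoints(cv2.minAreaRect(w));e=[b[1]-b[0],b[2]-b[1]];l=max(e,key=np.linalg.norm)
    print(n,round(d["p"],2),b.mean(0).round(1),np.linalg.norm(e,axis=1).round(1),np.arctan(l[1]/l[0]).round(3))
for d in tip_of("wrist","block")[:2]: print(hit("wrist",np.array(d["centre"])*[640,480],4,i).round(1),d["p"])
print(read_t())
a=im[:,:,::-1].astype(float);a=255*np.clip((a-60)/195,0,1)**2
cv2.imwrite("pics/w2c.png",a.astype(np.uint8))
E
```

```text
block 0.88 [532.4 170.7] [99.5 35.4] -0.173
long_block 0.78 [524.8  95. ] [151.8  42.6] -0.217
short_block 0.97 [538.6 248.2] [70.6 40.3] -0.27
[534.8 171.1] 0.89
5.0333
```

View pics/w2c.png

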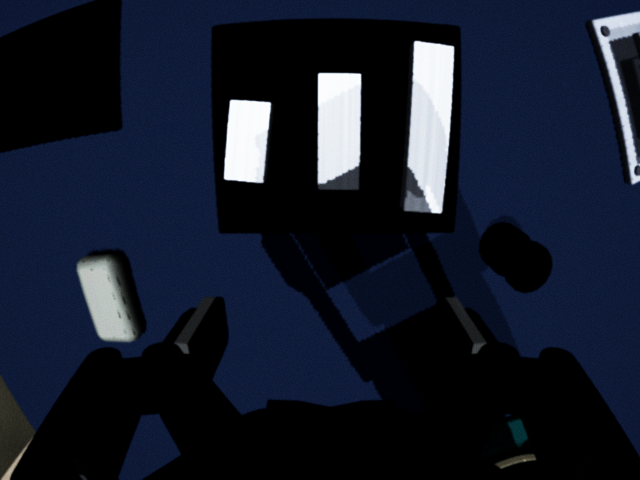

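```bash
python3 - <<'E'
from h import *
y=-0.173;g=np.array([532.4,170.7])+8*np.array([np.cos(y),np.sin(y)])
movep([*g,150],[np.pi,0,y]);move_gripper(60)
servo_line([*g,80]);f0=read_contact_force();print(f0,read_t())
move_gripper(20);print(read_grip_width(),read_gripper_force(),read_contact_force(),read_t(),read_eef_pos(),read_orientation())
servo_line([*g,120],max_speed=100);print(read_contact_force(),read_grip_width())
servo_line([*g,230]);
i=camera_info("wrist");im=snapshot("wrist");cv2.imwrite("pics/w3.png",im[:,:,::-1]);print(read_t())
E
```

```text
[-0.60438993 -1.02190602  0.29620418] 6.65
34.65769275838928 61.425182819366455 [-2.93727743 -1.22760153  6.3500222 ] 6.9917 [540.87121462 169.4522796   81.52975257] [-3.14079989e+00 -1.91451663e-03 -1.72990318e-01]
[-0.06427654  0.71998777 -6.42508128] 34.92696134881354
8.475
```

View pics/w3.png

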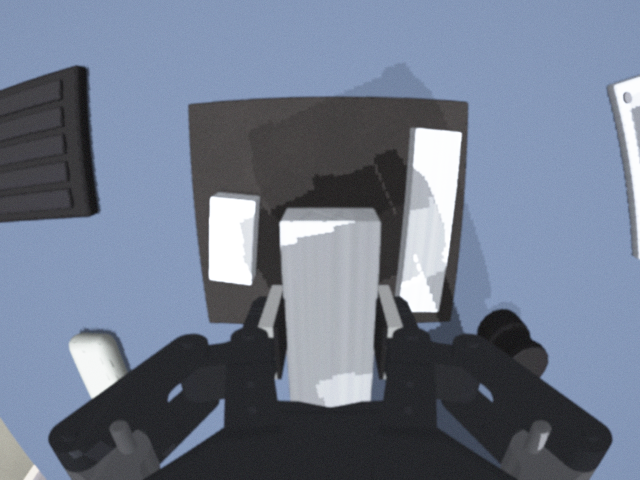

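```bash
python3 - <<'E'
from h import *
i=camera_info("wrist");t=read_eef_pos();y=read_orientation()[2];print(t,read_orientation())
u=np.array([np.cos(y),np.sin(y),0]);v=np.array([-u[1],u[0],0])
# block bottom below TCP: 81.5-4
for dz in(75.5,77.5):
  P=[t+a*u+b*v+[0,0,-dz+z] for z in(0,22) for a,b in((42,18),(42,-18))]
  print(dz,proj("wrist",np.array(P),i).round(1).tolist())
  P=[t+(43)*u+b*v+[0,0,-dz+z] for z in(0,22) for b in(18,)]
  print(proj("wrist",np.array(P),i).round(1).tolist())
g=cv2.cvtColor(cv2.imread("pics/w3.png"),6);print(g[200:240,360].tolist());print(g[260,270:292].tolist(),g[260,370:390].tolist(),g[215,276:292].tolist(),g[215,368:384].tolist())
E
```

```text
[539.90042822 169.2037161  228.47950934] [ 3.14074036e+00  1.88864238e-03 -1.73050080e-01]
75.5 [[286.5, 205.3], [375.2, 205.4], [279.4, 219.0], [382.6, 219.0]]
[[286.4, 202.9], [279.3, 216.2]]
77.5 [[287.0, 204.3], [374.6, 204.3], [280.2, 217.5], [381.9, 217.6]]
[[287.0, 201.9], [280.1, 214.8]]
[38, 31, 37, 38, 37, 43, 48, 76, 109, 131, 136, 142, 144, 143, 143, 143, 145, 144, 145, 145, 152, 165, 177, 178, 179, 183, 181, 177, 179, 178, 180, 181, 181, 182, 181, 181, 181, 179, 181, 183]
[46, 51, 47, 49, 49, 45, 48, 46, 46, 54, 81, 122, 158, 178, 173, 178, 179, 182, 184, 178, 184, 184] [178, 182, 179, 180, 180, 181, 181, 178, 159, 111, 71, 53, 46, 46, 48, 52, 50, 49, 47, 49] [37, 40, 37, 38, 39, 36, 69, 108, 140, 150, 154, 153, 155, 150, 153, 152] [142, 143, 145, 145, 138, 143, 142, 137, 126, 93, 61, 51, 45, 45, 46, 44]
```

```bash
cat >> h.py <<'E'
S=np.array([545.8,-188.5]);Y=0.216;D=9.
def tcp(x,y=0.,S=S,Y=Y): # TCP xy for block at stand (x,y)
    c,s=np.cos(Y),np.sin(Y);x=x+D;return S+[c*x-s*y,s*x+c*y]
E
python3 - <<'E'
from h import *
movep([*tcp(-34),215],[np.pi,0,Y]);sleep(.2)
i=camera_info("wrist");im=snapshot("wrist");np.savez("w4.npz",K=i["camera_matrix"],T=i["world_from_camera"],t=read_eef_pos(),o=read_orientation())
print(read_t(),read_eef_pos(),tcp(-34),read_orientation(),read_contact_force())
a=im[:,:,::-1];cv2.imwrite("pics/w4.png",a);a=a[80:420,170:490].astype(float);a=255*np.clip((a-60)/195,0,1)**2
cv2.imwrite("pics/w4c.png",cv2.resize(a.astype(np.uint8),None,fx=1.75,fy=1.75,interpolation=2))
E
```

```text
10.0917 [ 521.60796967 -193.21497576  215.00294478] [ 521.38093604 -193.85810745] [-3.14154965e+00 -1.13595653e-05  2.16895924e-01] [ 0.11980114 -0.4451995  -5.40825199]
```

View pics/w4c.png

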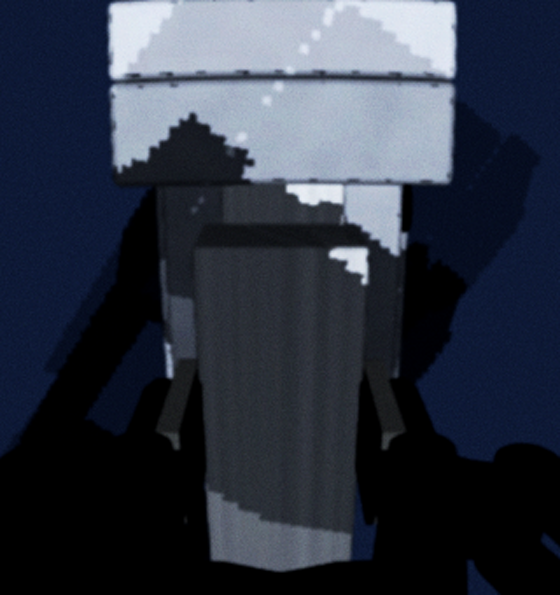

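```bash
cat > fit2.py <<'E'
from h import *
from scipy.optimize import least_squares
f=np.load("w4.npz");i=dict(camera_matrix=f["K"],world_from_camera=f["T"]);t=f["t"];o=f["o"][2]
cv=lambda p:np.array(p,float)/1.75+[170,80]
P=np.array([(25,42,31),(25,-42,31),(51,42,31),(51,-42,31)],float);px=cv([(116,184),(452,184),(112,79),(455,77)])
E=np.array([[22.,18,0],[22.,-18,0]]);ex=cv([[222,200],[344,200]])
def world(q,P):
    c,s=np.cos(q[2]),np.sin(q[2]);return np.c_[q[0]+c*P[:,0]-s*P[:,1],q[1]+s*P[:,0]+c*P[:,1],P[:,2]+q[3]]
res=lambda q:np.r_[(proj("wrist",world(q,P),i)-px).ravel(),(proj("wrist",world(q,E),i)-ex)[:,0]]
s=least_squares(res,[545.8,-188.5,.216,98],x_scale=[1,1,.01,1]);print(s.x.round(3),s.fun.round(2))
# block in the grip: x,y,yaw,z of underside, relative TCP
B=np.array([(50,18,22),(50,-18,22),(50,18,0),(50,-18,0)],float);bx=cv([(194,247),(367,247),(203,226),(357,226)])
rb=lambda q:(proj("wrist",world(q,B),i)-bx).ravel()
b=least_squares(rb,[t[0]-9*np.cos(o),t[1]-9*np.sin(o),o,t[2]-77],x_scale=[1,1,.01,1]);print(b.x.round(3),b.fun.round(2))
q=b.x[:2]-t[:2];c,n=np.cos(o),np.sin(o);print("block rel tcp",c*q[0]+n*q[1],-n*q[0]+c*q[1],b.x[2]-o,b.x[3]-t[2])
c,n=np.cos(s.x[2]),np.sin(s.x[2]);q=b.x[:2]-s.x[:2];print("block in stand",c*q[0]+n*q[1],-n*q[0]+c*q[1],b.x[2]-s.x[2])
E
python3 fit2.py
```

```text
[ 5.45777e+02 -1.88532e+02  2.21000e-01  9.78200e+01] [-0.13 -0.28 -0.16 -0.88 -0.31  0.27  0.24  0.89 -0.07  0.46]
[ 5.12002e+02 -1.94974e+02  2.18000e-01  1.35570e+02] [-0.6   0.71  0.35  0.71  1.04 -0.82 -0.75 -0.82]
block rel tcp -9.759890925680441 0.349055029241053 0.0007440958938149111 -79.43257190351972
block in stand -34.365709572096335 1.1295756403410442 -0.0036883412357816836
```

```bash
sed -i 's/^S=.*/S=np.array([545.8,-188.5]);Y=0.219;D=9.4/' h.py; cat >> h.py <<'E'
def instand():
    t=read_eef_pos();c,s=np.cos(Y),np.sin(Y);q=t[:2]-S;return np.array([c*q[0]+s*q[1]-D,-s*q[0]+c*q[1]+.3,t[2]])
def fst():
    f=np.array(read_contact_force());c,s=np.cos(Y),np.sin(Y);return np.array([c*f[0]+s*f[1],-s*f[0]+c*f[1],f[2]])
R=[np.pi,0,Y]
E
python3 - <<'E'
from h import *
off=np.zeros(2)
servo_line([*tcp(-34,-.3),200],R);sleep(.2);p=instand();print(p);e=p[:2]-[-34,0]
g=tcp(-34-e[0],-.3-e[1])
servo_line([*g,186],R);sleep(.2);f0=fst();print(instand(),f0);np.save("f0.npy",f0);np.save("e.npy",e)
z=186.
while z>168:
    z-=1.;servo_line([*g,z],R,max_speed=20);f=fst()-f0;p=instand();print(z,p.round(2),f.round(1))
    if f[2]>3.5:break
print(read_t(),read_grip_width())
E
```

```text
[-3.38603837e+01 -5.54390118e-02  2.00590448e+02]
[-3.40173017e+01 -7.77260602e-02  1.86618361e+02] [ 0.12041573  0.2807224  -6.13686795]
185.0 [-3.4110e+01  5.0000e-02  1.8512e+02] [-0.8  0.2 -0.4]
184.0 [-3.4160e+01  7.0000e-02  1.8391e+02] [-0.3  0.1  0.6]
183.0 [-3.4150e+01  8.0000e-02  1.8289e+02] [ 0.2  0.3 -0.2]
182.0 [-3.4140e+01  9.0000e-02  1.8192e+02] [0.4 0.2 0.4]
181.0 [-3.4170e+01  6.0000e-02  1.8089e+02] [ 0.3 -0.3  0.7]
180.0 [-3.4160e+01  6.0000e-02  1.7992e+02] [-0.9 -0.3  0.4]
179.0 [-3.417e+01  7.000e-02  1.789e+02] [-0.8  0.2 -0.3]
178.0 [-3.4170e+01  8.0000e-02  1.7791e+02] [-0.9  0.8  0.4]
177.0 [-3.4090e+01 -1.0000e-02  1.7735e+02] [-1.1  0.6  6. ]
13.2417 34.38549059389997
```

```bash
python3 - <<'E'
from h import *
f0=np.load("f0.npy");e=np.load("e.npy");g=tcp(-34-e[0],-.3-e[1]);z=177.
while z>166:
    z-=1.;servo_line([*g,z],R,max_speed=15);sleep(.1);f=fst()-f0;p=instand();print(z,p.round(2),f.round(1))
    if p[2]<171.3 or f[2]>22:break
sleep(.2);print(instand(),fst()-f0,read_grip_width(),read_t(),read_orientation())
E
```

```text
176.0 [-3.407e+01 -2.000e-02  1.763e+02] [-2.4  1.2  9.5]
175.0 [-34.04  -0.   175.29] [-3.2  1.5 10.4]
174.0 [-3.4060e+01 -2.0000e-02  1.7438e+02] [-3.4  1.5 13.1]
173.0 [-3.4070e+01 -3.0000e-02  1.7352e+02] [-3.1  1.8 13.9]
172.0 [-3.4040e+01 -1.0000e-02  1.7264e+02] [-4.   3.8 14.8]
171.0 [-3.4060e+01 -2.0000e-02  1.7176e+02] [-5.8  3.4 16.3]
170.0 [-3.4060e+01 -1.0000e-02  1.7089e+02] [-6.4  4.8 18.6]
[-3.40581344e+01 -1.00652124e-02  1.70891479e+02] [-5.67495931  2.66113912 17.60934936] 34.41723485165502 15.8917 [ 3.14121895e+00 -4.70662402e-04  2.19072801e-01]
```

```bash
python3 - <<'E'
from h import *
f0=np.load("f0.npy");e=np.load("e.npy");x=-34.;z=170.;ye=0
while x<0.5:
    x=min(x+(3. if x<-6 else 1.),1.0);servo_line([*tcp(x-e[0],-.3-e[1]-ye),z],R,max_speed=20);f=fst()-f0;p=instand();print(x,p.round(2),f.round(1))
    ye+=.5*p[1]
    if abs(f[0])>18 or f[2]>27 or f[2]<11: print("stop");break
print(instand(),read_grip_width(),read_t())
np.save("ye.npy",ye)
E
```

```text
-31.0 [-31.17  -0.24 170.86] [-7.9  0.5 17.8]
-28.0 [-28.2   -0.22 170.86] [-7.7  0.2 18. ]
-25.0 [-2.5200e+01 -1.6000e-01  1.7089e+02] [-8.5 -0.5 18.1]
-22.0 [-2.2220e+01 -7.0000e-02  1.7087e+02] [-8.4 -1.  18.4]
-19.0 [-1.9220e+01 -5.0000e-02  1.7089e+02] [-7.5 -0.2 17.5]
-16.0 [-1.6190e+01 -2.0000e-02  1.7092e+02] [-8.8 -1.  18.2]
-13.0 [-13.21   0.   170.89] [-9.6 -0.1 17.4]
-10.0 [-1.0200e+01 -1.0000e-02  1.7091e+02] [-7.7 -0.3 17.4]
-7.0 [-7.2200e+00 -2.0000e-02  1.7088e+02] [-7.6  0.2 17.7]
-4.0 [-4.210e+00  1.000e-02  1.709e+02] [-7.9 -0.4 18.1]
-3.0 [-3.3400e+00 -1.0000e-02  1.7086e+02] [-9.2 -0.1 18.6]
-2.0 [ -2.38  -0.   170.84] [-9.5 -0.1 17.9]
-1.0 [ -1.39   0.   170.81] [-10.   -0.8  18.4]
0.0 [ -0.39  -0.   170.84] [-9.9 -0.  18.2]
1.0 [-4.000e-02 -2.000e-02  1.708e+02] [-17.7   1.   20.4]
[-4.34053012e-02 -2.39236911e-02  1.70802625e+02] 34.52366886725373 20.1417
```

```bash
python3 - <<'E'
from h import *
f0=np.load("f0.npy");e=np.load("e.npy");ye=float(np.load("ye.npy"));x=.3
for z in (170,170.5,171,171.5,172):
    servo_line([*tcp(x-e[0],-.3-e[1]-ye),z],R,max_speed=10);sleep(.1);f=fst()-f0;print(z,instand().round(2),f.round(1))
    if f[2]<8: break
i=camera_info("wrist");im=snapshot("wrist");np.savez("w5.npz",K=i["camera_matrix"],T=i["world_from_camera"],t=read_eef_pos(),o=read_orientation())
a=im[:,:,::-1];cv2.imwrite("pics/w5.png",a);a=a[80:420,170:490].astype(float);a=255*np.clip((a-40)/215,0,1)**1.5
cv2.imwrite("pics/w5c.png",cv2.resize(a.astype(np.uint8),None,fx=1.75,fy=1.75,interpolation=2));print(read_t())
E
```

```text
170 [-2.0000e-01  3.0000e-02  1.7079e+02] [-10.5  -0.9  18.2]
170.5 [-2.0000e-01  3.0000e-02  1.7103e+02] [-9.1 -0.9 15.8]
171 [ -0.2   -0.   171.36] [-8.7 -1.5 13.1]
171.5 [-2.0000e-01 -2.0000e-02  1.7178e+02] [-8.2 -2.3 11.9]
172 [-1.9000e-01  1.0000e-02  1.7224e+02] [-7.1 -2.5 12. ]
21.9417
```

View pics/w5c.png

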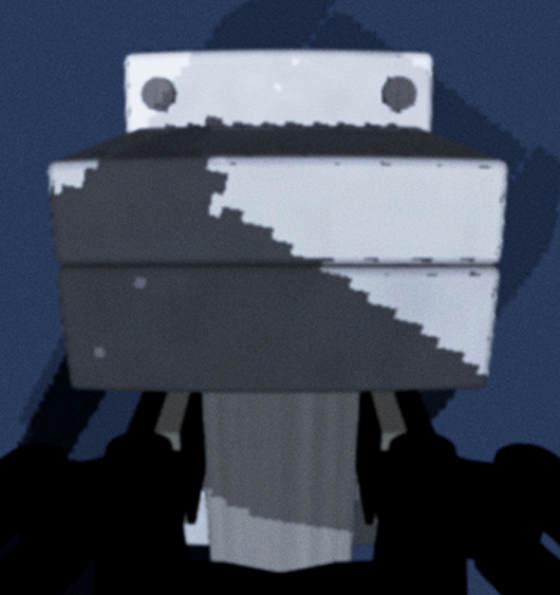

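```bash
python3 - <<'E'
from h import *
move_gripper(50);sleep(.2);print(read_grip_width(),fst())
t=read_eef_pos();servo_line([t[0],t[1],t[2]+30],max_speed=40);print(fst())
servo_line([t[0],t[1],320],max_speed=120);c,s=np.cos(Y),np.sin(Y)
servo_line([t[0]-55*c,t[1]-55*s,320],R,max_speed=120);sleep(.2)
print(fst());i=camera_info("wrist")
im=snapshot("wrist");a=im[:,:,::-1];cv2.imwrite("pics/w6.png",a);a=a[30:260,230:430].astype(float);a=255*np.clip((a-60)/195,0,1)**2
cv2.imwrite("pics/w6c.png",cv2.resize(a.astype(np.uint8),None,fx=2.6,fy=2.6,interpolation=2));print(read_t())
def P(x,y,z): return [S[0]+c*x-s*y,S[1]+s*x+c*y,z]
print(((proj("wrist",np.array([P(-50,18,115),P(-50,-18,115),P(25,42,129),P(25,-42,129)]),i)-[230,30])*2.6).round(1).tolist())
E
```

```text
49.95581270013421 [ 0.24039844 -0.54546955  0.27084073]
[-0.06643696 -0.57581816  0.21872382]
[-0.24239112  0.59173981 -0.71173841]
25.3333
[[201.5, 518.2], [322.4, 518.3], [106.9, 266.0], [417.9, 266.4]]
```

View pics/w6c.png

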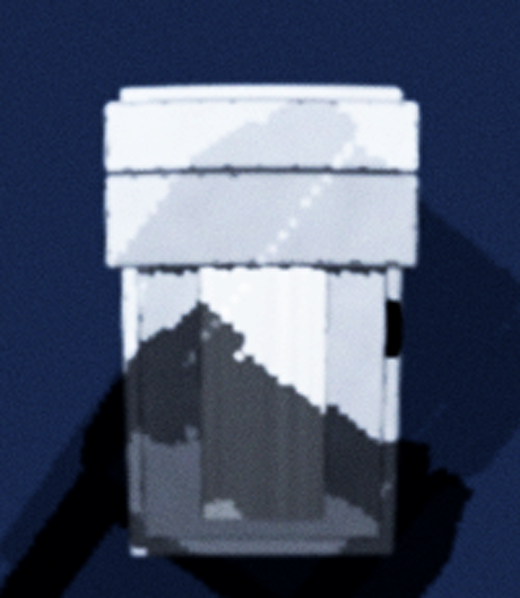

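```bash
python3 -c "
from workcell import *
print(sign_off(),read_t())"
```

```text
the job is handed in; nothing more can be done
the job is handed in; nothing more can be done
```

The middle-length block was pressed about 6 mm down, slid under the hood until it met the stop, then released; the last wrist picture showed it within about 1 mm of home, and I signed off soon after 25.3 s without seeing a verdict.

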